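# Fit the spill plate and take the cap off the bean grinder

### The arm

A 7-joint arm with a two-finger parallel gripper is mounted at the origin on a cart in front of the work surface, level with it; the furniture and walls round the work are solid. World frame = base frame: x ahead of the robot, y to its left, z up, the work surface at z = 0. Lengths are in m, angles in rad, forces in N, time in s.
With the tool pointing down it reaches from about 0.4 to 0.75 m from the base axis. Payload 19.5 kg.
Tool frame: the origin (TCP) lies between the finger pads; the fingertips stand 8 mm ahead of it and the grasp point (between the pads) lies 11 mm behind it; z points along the fingers, y is the line along which they close (so a half turn about z gives the same grasp; the last joint's range is limited). The gripper opens to 85 mm and grips with 20 to 120 N. Pads are 22 mm wide; open, the fingers measure 114 mm over their backs; the gripper's body (76 mm by 85 mm) begins 54 mm behind the grasp point. The pads swing forward as they close: fully open they stand 13 mm farther back than shut.
Start: joints at [-1.389, 0.707, -0.028, 1.485, 0.022, 0.951, -0.075], TCP at [0.128, 0.561, 0.239] pointing down, gripper open.
Joint ranges: [-2.71, 2.71], [-0.32, 2.16], [-1.57, 1.52], [0, 2.45], [-1.46, 4.6], [0, 2.02], [-2.83, 2.83]. Speed limits (rad/s): [1.89, 1.89, 2.57, 2.57, 3.01, 3.01, 3.01].

### API

Orientations are given as [roll, pitch, yaw] about the fixed x, y, z axes, in that order (R = Rz(yaw) Ry(pitch) Rx(roll)).
In Python, from bench import bot gives the robot as it stands. Calls block until the motion is done:
- bot.move_to(position, orientation): joint-space move of the TCP to a pose.
- bot.move_straight(position, rot=None, v=0.15, threshold=None): straight line of the TCP; rot=None keeps the orientation; v is the mean speed in m/s. With threshold (N) it stops when the force on the tool has changed by that much, and returns True; else False.
- bot.move_joints(angles): joint-space move.
- bot.set_gripper(opening, f_grip=None): finger opening in m; f_grip is the grip in N (None keeps the last); returns when the fingers have stopped.
- bot.hold(seconds).
- bot.ik(position, orientation): joint angles nearest the present ones, or None.
- bot.sense(): the state.
- bot.get_image(name): name is "scene" or "side" or "wrist"; returns (picture, depth): 420x560x3 uint8, red, green, blue; 420x560 float32, m along the optical axis (not along the pixel's ray), 0 where there is no reading.
- bot.camera_info(name): a dict with "fx", "fy", "cx", "cy" (pixels), "distortion" ([k1, k2, p1, p2, k3] as OpenCV has them; the pictures are not rectified), "R" (3x3) and "t" (3): a world point X has camera coordinates R X + t. Camera axes: x right, y down, z forward; pixel columns grow to the right and rows downward; lengths in m; the calibration is good to about 2 mm. A picture is of the moment at which its call begins: read the wrist's pose just before it. camera_info takes no time and is no camera call; for the wrist camera it gives the pose at the moment of the call.
A pose or a line that the arm cannot do raises bot.PlanningError and nothing moves.
- bot.job_done(): hands the job in; it is judged then, once.
Trained networks look in the newest picture that a camera, given by its name, has taken for a name from the list of things; names that differ only in an ending like _2 or _b are one class to them, and where a whole thing is asked for, a point or a joint stands for the part that bears it (a point fixed in the world has none). Each returns a list of dicts, best first, with "score" (0 to 1); they miss things now and then, are a little off and sometimes report something else, mostly with a low value. They report only what shows in the picture. A call takes as long as a camera call. They do not tell look-alikes from the thing itself.
- bot.find_in(label, camera): "extent" ([centre column, centre row, width, height] in pixels, round what is visible of it).
- bot.tip_of(label, camera): "xy" ([column, row] in pixels: a listed point, or the origin of a listed thing).
The state is a dict: "clock": time; "joints": joint angles; "joint_velocities": joint speeds; "effort": joint torques, N m; "eef_pos": TCP position; "eef_rot": TCP orientation; "contact_force": force on the tool from outside, world axes, zero at the start; "moment": the same for the moment, N m; "finger_gap": finger opening in m; "gripper_force": force on a finger pad.
Only numpy, scipy, OpenCV 4.12 (cv2) and the standard library are available. Lean on these libraries where they do the work, as an engineer would, in place of code of your own. Each camera call takes 0.05 s, during which the arm holds its last target. There are 200 camera calls.

### The job

Get the bean grinder ready for refilling: set the spill plate (by its orange handle; do not drop it) down over the filler neck and the two brass pins so that it lies flush on the grinder, and let go of it. Then twist the filler cap off by its orange bar - it locks with a part turn, and nobody knows whether this one opens to the left or to the right, so feel it both ways without forcing it against its stop - and lift it straight off. Finish while still holding the cap upright in the air, well clear (at least 6 cm higher than where it sat), with the plate still flush; leave the jar, mug and tins standing where they are.

Things in the scene. Friction and masses are not known exactly. Their poses are not given: they have to be found in the camera images.
- grinder: low grey bean grinder, fixed, 210x160 mm (its x, y), flat deck 60 mm up; origin at the centre of its underside; its x points away from its front with drawer and switch. Two upright brass pins, 10 mm thick, tapered tips, 26 mm high, stand on the deck at x = +35 mm, y = +56 and -56 mm; the filler neck stands between them at x = +35 mm, y = 0
- neck_top (a point): centre of the top of the steel filler neck, 105 mm above the worktop, on the cap's turning axis; neck 36 mm wide, 54 mm over its two lugs; axes as the grinder's
- plate_seat (a point): point over the deck, 94 mm up, where plate_grip comes to lie when the plate is flush; axes as the grinder's
- spill_plate: loose aluminium plate, 190x140x8 mm (its x, y, z), 0.3 kg, flat on the worktop at first; origin at the centre of its underside. Through holes at x = +35 mm: 80 mm wide at y = 0 for neck and cap, 14 mm wide at y = +56 and -56 mm for the pins; a 3 mm bead runs round its upper edge. It fits one way only: its x along the grinder's x
- plate_grip (a point): point to grip on the plate's orange handle: an upright tab 12 mm thick (along the plate's x), 60 mm long (along its y), rising 45 mm above the plate; the point is at its middle, 34 mm above the plate's underside and 26 mm above the plate's upper face, at plate x = -55 mm, y = 0; axes as the plate's
- cap: loose black cap, 62 mm wide, 60 g, on the neck; origin on its axis at the skirt's lower rim, 78 mm up at first. Locked: its x along the grinder's to 0.03 rad, lifts 3 mm at most. One way about z it turns freely: it can lift from 0.7 rad, end stop at 1.1, so turn 0.87 and lift straight up (clear after 30 mm). The other way a hard stop comes by 0.15 rad. Which way opens varies and cannot be seen
- cap_grip (a point): point to grip on the cap: middle of the upright orange bar on its top, 50 mm long (along the cap's x), 12 mm thick (along its y), 44 mm high; 60 mm above the cap's origin, 27 mm above its round top, 138 mm above the worktop at first; axes as the cap's. Turning by 0.25 rad is enough to feel the stop (over 0.4 N m; free turning takes under 0.2); 0.45 rad or more of hand turn against it is forcing
- jam: bystander, to be left alone: jam jar with yellow lid, 70 mm wide, 101 mm high; origin at the centre of its underside
- mug: bystander, to be left alone: blue mug, 87x123 mm with its handle, 96 mm high; origin at the centre of its underside
- beans: bystander, to be left alone: upright food tin, 76 mm wide, 110 mm high; origin at the centre of its underside
- fish: bystander, to be left alone: low round food tin, 86 mm wide, 40 mm high; origin at the centre of its underside
Mind the look-alikes: they are no part of the job. Leave any turquoise look-alike of the cap alone.

How it is judged:
By the outcome, as a careful person would: the job done as asked, in the order asked, and still so for the second after the job is handed in, while the arm keeps its last pose, push and grip.
It also fails if it takes over 61 s, if anything falls off the work surface, if the arm or the gripper's body presses on something with over 40 N, if the wrist force passes 120 N, or if a joint passes its speed limit or range.

## Working session

There is one attempt and no reset: what is moved stays moved. The work goes in short steps, each a Python script; the robot and the scene stay as the last script left them, time stands still between calls to the robot, and variables do not carry over. Pictures are saved under pics/ and viewed, at most 10 in all, crops included, and the job is handed in when it is done.

```bash
mkdir -p pics
cat > h.py <<'E'
import numpy as np, cv2
from bench import bot
def save(n,img): cv2.imwrite('pics/'+n+'.png',cv2.cvtColor(img,cv2.COLOR_RGB2BGR))
def K(c): return np.array([[c['fx'],0,c['cx']],[0,c['fy'],c['cy']],[0,0,1.]])
def ray(c,uv):
    n=cv2.undistortPoints(np.array(uv,float).reshape(-1,1,2),K(c),np.array(c['distortion'],float)).reshape(-1,2)
    return np.c_[n,np.ones(len(n))]
def at_z(c,uv,z):  # world points at height z
    R=np.array(c['R']);t=np.array(c['t']);o=-R.T@t;d=ray(c,uv)@R
    return o+d*((z-o[2])/d[:,2])[:,None]
def cloud(c,D):
    v,u=np.nonzero(D>0);P=ray(c,np.c_[u,v])*D[v,u][:,None]
    return (P-np.array(c['t']))@np.array(c['R']),u,v
E
python3 - <<'E'
from h import *
ims=[]
for n in ['scene','side']:
    im,d=bot.get_image(n);save(n+'0',im);c=bot.camera_info(n);np.savez(n+'0.npz',im=im,d=d)
    for l in ['plate_grip','cap_grip','neck_top','plate_seat','cap','spill_plate','grinder']:
        z={'plate_grip':.034,'cap_grip':.138,'neck_top':.105,'plate_seat':.094,'cap':.078,'spill_plate':0,'grinder':0}[l]
        for r in bot.tip_of(l,n)[:3]: print(n,l,np.round(r['xy']),round(r['score'],2),at_z(c,[r['xy']],z).round(3))
    ims.append(im)
print(bot.sense()['clock'])
E
```

```text
scene plate_grip [309. 323.] 0.62 [[ 0.438 -0.12   0.034]]
scene cap_grip [148. 208.] 0.82 [[0.457 0.303 0.138]]
scene cap_grip [324. 317.] 0.73 [[ 0.41  -0.162  0.138]]
scene cap_grip [200. 207.] 0.63 [[0.517 0.204 0.138]]
scene neck_top [324. 317.] 0.73 [[ 0.428 -0.155  0.105]]
scene neck_top [199. 219.] 0.55 [[0.508 0.207 0.105]]
scene plate_seat [183. 247.] 0.71 [[0.433 0.191 0.094]]
scene cap [256. 284.] 0.59 [[0.44  0.005 0.078]]
scene cap [205. 224.] 0.57 [[0.522 0.204 0.078]]
scene cap [200. 222.] 0.24 [[0.521 0.22  0.078]]
scene spill_plate [326. 317.] 0.66 [[ 0.486 -0.137  0.   ]]
scene spill_plate [199. 222.] 0.51 [[0.573 0.279 0.   ]]
scene grinder [203. 257.] 0.78 [[0.482 0.195 0.   ]]
side plate_grip [246. 274.] 0.88 [[ 0.433 -0.132  0.034]]
side plate_grip [219. 177.] 0.33 [[0.62  0.457 0.034]]
side cap_grip [221. 179.] 0.91 [[0.521 0.191 0.138]]
side cap_grip [233. 226.] 0.75 [[ 0.429 -0.085  0.138]]
side cap_grip [196. 186.] 0.48 [[0.44  0.178 0.138]]
side neck_top [221. 187.] 0.95 [[0.525 0.21  0.105]]
side neck_top [221. 200.] 0.26 [[0.491 0.125 0.105]]
side plate_seat [195. 201.] 0.79 [[0.432 0.178 0.094]]
side cap [236. 249.] 0.85 [[ 0.432 -0.088  0.078]]
side cap [220. 199.] 0.58 [[0.512 0.189 0.078]]
side cap [196. 201.] 0.57 [[0.447 0.212 0.078]]
side spill_plate [270. 278.] 0.61 [[ 0.496 -0.134  0.   ]]
side spill_plate [193. 203.] 0.21 [[0.484 0.368 0.   ]]
side grinder [213. 224.] 0.89 [[0.485 0.195 0.   ]]
0.8
```

View pics/scene0.png

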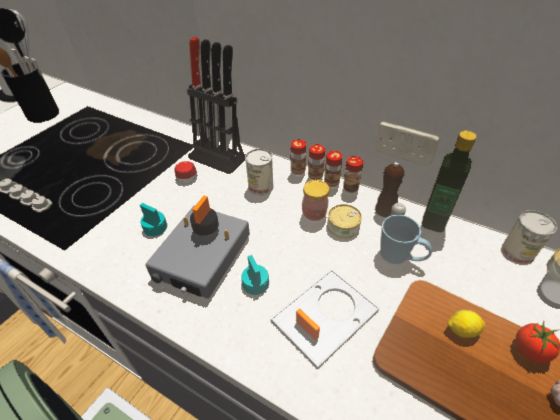

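View pics/side0.png

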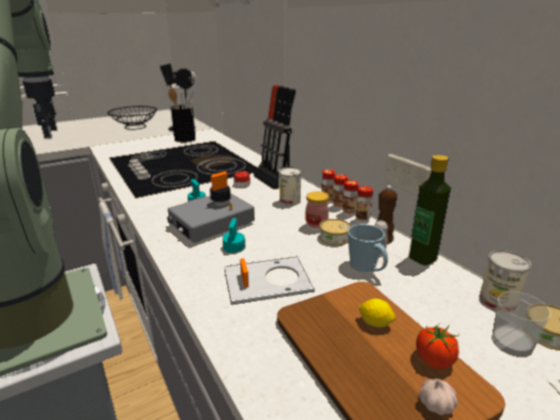

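The orange bar on the black cap is at scene (202,210) and side (220,182). The things it could be confused with are the turquoise caps at (152,218) and (255,275), and the red lid at (186,170). The plate's handle is the orange tab at scene (307,324) and side (244,273), lying on the aluminium plate. So I'll use the black cap on the grinder and the tab on the plate. Next I'll look from above.

```bash
python3 - <<'E'
from h import *
s=bot.sense();print(s['eef_rot'],s['contact_force'])
for n,p,yaw in [('g',(.47,.19,.36),.25),('p',(.46,-.13,.33),-.15)]:
    best=None
    for k in (np.pi/2,-np.pi/2):
        q=bot.ik(p,[np.pi,0,yaw+k]); print(n,k,None if q is None else np.round(q,2))
        if q is not None and (best is None or abs(q[6])<abs(best[1][6])): best=(k,q)
    bot.move_to(p,[np.pi,0,yaw+best[0]])
    c=bot.camera_info('wrist');im,d=bot.get_image('wrist');save('w'+n,im)
    np.savez('w'+n+'.npz',im=im,d=d,R=c['R'],t=c['t'],f=[c['fx'],c['fy'],c['cx'],c['cy']],dist=c['distortion'])
    print(c['R'],c['t'],bot.sense()['eef_pos'],bot.sense()['clock'])
    for l,z in {'plate_grip':.034,'spill_plate':0,'cap_grip':.138,'neck_top':.105,'plate_seat':.094,'grinder':0}.items():
        for r in bot.tip_of(l,'wrist')[:2]: print(l,np.round(r['xy']),round(r['score'],2),at_z(c,[r['xy']],z).round(4))
E
python3 -c "
import cv2;a=cv2.imread('pics/wg.png');b=cv2.imread('pics/wp.png');cv2.imwrite('pics/w.png',cv2.resize(cv2.hconcat([a,b]),(800,300)))"
```

```text
[-3.14146812e+00 -1.26212537e-05  2.91782523e+00] [ 8.46163350e-04  9.31401719e-01 -9.58528917e-01]
g 1.5707963267948966 [-0.62  0.49  0.3   1.5  -0.15  1.17 -0.04]
g -1.5707963267948966 [-0.07  0.53 -0.68  1.49  0.35  1.24  2.59]
[[ 9.68649070e-01  2.48432593e-01 -4.76243191e-04]
 [ 2.38522488e-01 -9.29469691e-01  2.81412717e-01]
 [ 6.94694372e-02 -2.72703761e-01 -9.59586711e-01]] [-0.50211115 -0.0051312   0.51326841] [0.469681   0.19090744 0.35973272] 2.7333
plate_grip [223. 329.] 0.9 [[ 0.4373 -0.1207  0.034 ]]
spill_plate [249. 328.] 0.89 [[ 0.4876 -0.1346  0.    ]]
cap_grip [320. 188.] 0.78 [[0.518  0.2013 0.138 ]]
cap_grip [334.  60.] 0.66 [[0.4923 0.3476 0.138 ]]
neck_top [320. 182.] 0.38 [[0.5217 0.2041 0.105 ]]
plate_seat [251. 177.] 0.7 [[0.4296 0.1854 0.094 ]]
grinder [286. 172.] 0.92 [[0.4809 0.192  0.    ]]
grinder [253. 173.] 0.33 [[0.4258 0.1754 0.    ]]
p 1.5707963267948966 [-0.04  0.48  0.43  1.67 -0.23  1.04  0.31]
p -1.5707963267948966 [-0.39  0.76  1.3   1.68 -0.75  1.31 -2.23]
[[ 9.88959917e-01 -1.48183223e-01  1.20873129e-04]
 [-1.42240982e-01 -9.49072690e-01  2.81120139e-01]
 [-4.15425709e-02 -2.78033743e-01 -9.59672576e-01]] [-0.47455796 -0.1188722   0.44864773] [ 0.46051846 -0.12873669  0.33000098] 4.3083
plate_grip [264. 173.] 0.57 [[ 0.4378 -0.1186  0.034 ]]
cap_grip [275.  43.] 0.85 [[0.4783 0.0256 0.138 ]]
cap_grip [456. 104.] 0.62 [[ 0.6642 -0.0599  0.138 ]]
plate_seat [457. 104.] 0.68 [[ 0.6924 -0.0597  0.094 ]]
plate_seat [297. 173.] 0.63 [[ 0.4843 -0.1172  0.094 ]]
```

View pics/w.png

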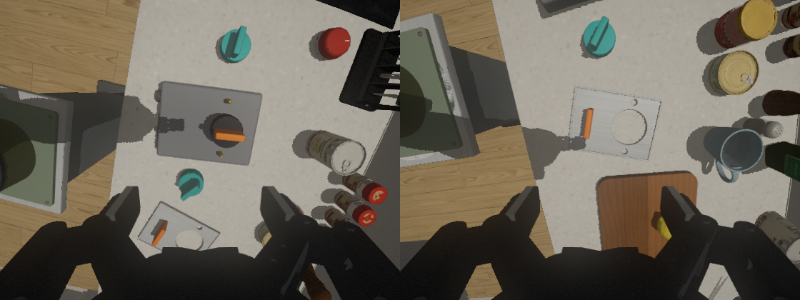

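Left view: the grinder with the black cap and its orange bar at full-res (322,190), pins at (320,142) and (307,215). Right view: the plate with its handle at (262,172) and the big hole at (320,178). Now to fit the poses from depth.

```bash
cat > fit.py <<'E'
from h import *
def load(n):
    z=np.load(n+'.npz');f=z['f'];c=dict(fx=f[0],fy=f[1],cx=f[2],cy=f[3],distortion=z['dist'],R=z['R'],t=z['t'])
    return z['im'],z['d'],c
def rect(P,xy,r,tag):
    m=np.hypot(P[:,0]-xy[0],P[:,1]-xy[1])<r
    Q=P[m]; 
    if len(Q)<5: print(tag,'few');return
    b=cv2.minAreaRect(Q[:,:2].astype(np.float32)*1000);p=cv2.boxPoints(b)
    e=[p[1]-p[0],p[2]-p[1]];L=max(e,key=np.linalg.norm);a=np.degrees(np.arctan2(L[1],L[0]))
    print(tag,len(Q),'c',np.round(b[0],1),'size',np.round(sorted(map(np.linalg.norm,e)),1),'long axis rad',round(np.radians((a+90)%180-90),3),'z',np.round(np.percentile(Q[:,2],[1,50,99]),4),'mean',Q.mean(0).round(4))
def run(n):
    im,d,c=load(n);P,u,v=cloud(c,d);h=cv2.cvtColor(im,cv2.COLOR_RGB2HSV)[v,u].astype(int)
    o=(h[:,0]>6)&(h[:,0]<16)&(h[:,1]>190)&(h[:,2]>100)
    rect(P[o&(P[:,2]>.035)],(.437,-.12),.06,'handle top'); rect(P[o&(P[:,2]>.02)],(.437,-.12),.06,'handle')
    rect(P[o&(P[:,2]>.15)],(.52,.2),.06,'bar top')
    w=np.hypot(P[:,0]-.485,P[:,1]+.13)<.14
    k=w&(P[:,2]>.005)&(P[:,2]<.02);rect(P[k],(.485,-.13),.14,'plate')
    k=(P[:,2]>.054)&(P[:,2]<.066);rect(P[k],(.485,.195),.14,'deck')
    k=(h[:,0]>14)&(h[:,0]<30)&(h[:,1]>90)&(P[:,2]>.066)&(P[:,2]<.1)&(np.hypot(P[:,0]-.485,P[:,1]-.195)<.12)&~o
    for s in(1,-1): rect(P[k&((P[:,1]-.2)*s>0)],(.515,.2+s*.05),.05,'pin')
    k=(np.abs(P[:,2])<.003)
    rect(P[k],(.524,-.138),.034,'hole floor')
if __name__=='__main__':
    import sys
    for n in sys.argv[1:]: print('==',n);run(n)
E
python3 fit.py wg wp
```

```text
== wg
handle top 41 c [ 435.2 -127. ] size [ 7.9 32.3] long axis rad 1.197 z [0.0508 0.052  0.0534] mean [ 0.4335 -0.131   0.0521]
handle 41 c [ 435.2 -127. ] size [ 7.9 32.3] long axis rad 1.197 z [0.0508 0.052  0.0534] mean [ 0.4335 -0.131   0.0521]
bar top 45 c [506.4 198.5] size [ 9.1 19.9] long axis rad 0.01 z [0.153  0.1545 0.1562] mean [0.5038 0.197  0.1544]
plate 3448 c [ 489.1 -133.5] size [142.9 190.1] long axis rad -0.319 z [0.0053 0.0075 0.012 ] mean [ 0.4743 -0.1108  0.0077]
deck 12334 c [488.8 166.7] size [209.1 220.5] long axis rad -1.442 z [0.0558 0.0593 0.0613] mean [0.4767 0.2009 0.0593]
pin 37 c [510.9 256. ] size [7.  7.7] long axis rad 0.265 z [0.0713 0.0805 0.0864] mean [0.5105 0.2561 0.0806]
pin 36 c [525.5 146.3] size [6.3 7.5] long axis rad 0.139 z [0.0672 0.0788 0.0863] mean [0.5251 0.1471 0.0782]
hole floor 637 c [ 524.9 -140.3] size [60.6 66. ] long axis rad 0.196 z [-0.0026 -0.0005  0.0014] mean [ 5.241e-01 -1.402e-01 -5.000e-04]
== wp
handle top few
handle few
bar top few
plate 8520 c [ 479.8 -165.8] size [190.9 208.1] long axis rad 1.267 z [0.0055 0.0076 0.0191] mean [ 0.4843 -0.1338  0.0079]
deck 91 c [404.3 106.5] size [ 6.7 29.2] long axis rad -0.184 z [0.0541 0.0573 0.0596] mean [0.4018 0.1072 0.057 ]
pin few
pin few
hole floor 1361 c [ 523.7 -138.5] size [66.4 66.5] long axis rad 1.464 z [-0.0025 -0.0006  0.0015] mean [ 5.239e-01 -1.376e-01 -5.000e-04]
```

Run:
```python
from fit import *
def comp(n,zlo,zhi,xy,tag,orange=False):
    im,d,c=load(n);P,u,v=cloud(c,d);h=cv2.cvtColor(im,cv2.COLOR_RGB2HSV)[v,u].astype(int)
    k=(P[:,2]>zlo)&(P[:,2]<zhi)&(np.hypot(P[:,0]-xy[0],P[:,1]-xy[1])<.16)
    if orange:k&=(h[:,0]>=3)&(h[:,0]<=20)&(h[:,1]>140)
    m=np.zeros(d.shape,np.uint8);m[v[k],u[k]]=1
    if not orange:m=cv2.morphologyEx(m,cv2.MORPH_OPEN,np.ones((3,3)))
    _,lab,st,_=cv2.connectedComponentsWithStats(m);j=1+np.argmax(st[1:,4])
    rect(P[lab[v,u]==j],xy,.2,tag)
comp('wp',.0045,.013,(.485,-.13),'plate')
comp('wg',.054,.066,(.485,.195),'deck')
comp('wp',.044,.06,(.437,-.12),'handle top',True)
comp('wp',.02,.06,(.437,-.12),'handle',True)
comp('wg',.15,.17,(.52,.2),'bar top',True)
```

```text
plate 8202 c [ 489.8 -133.8] size [141.2 190.9] long axis rad -0.304 z [0.0054 0.0075 0.0113] mean [ 0.4841 -0.1289  0.0077]
deck 12276 c [485.  196.4] size [160.3 209.2] long axis rad 0.131 z [0.0561 0.0593 0.0613] mean [0.4767 0.2011 0.0593]
handle top 308 c [ 437.8 -117.2] size [10.8 58.4] long axis rad 1.267 z [0.0485 0.0521 0.0541] mean [ 0.4381 -0.1166  0.052 ]
handle 311 c [ 437.8 -117.2] size [10.8 58.4] long axis rad 1.267 z [0.0445 0.0521 0.0541] mean [ 0.4381 -0.1167  0.0518]
bar top 410 c [518.7 200.6] size [12.  49.8] long axis rad 0.15 z [0.1508 0.1542 0.1559] mean [0.5183 0.201  0.1541]
```

```bash
python3 - <<'E'
from h import *
pi=np.pi; g=np.array([.4376,-.1173]);yp=-.304; seat=np.array([.4297,.1891]);yg=.131
bot.set_gripper(.05,80)
R=[pi,0,pi/2+yp]
bot.move_to([*g,.12],R)
print(bot.move_straight([*g,.023],v=.12,threshold=15),bot.sense()['eef_pos'])
bot.set_gripper(0.0,100);s=bot.sense();print('gap',s['finger_gap'],s['gripper_force'],s['eef_pos'],s['contact_force'])
if s['finger_gap']>.008:
    bot.move_straight([*g,.06],v=.06)
    bot.move_straight([*g,.23],v=.2)
    bot.move_straight([*seat,.23],[pi,0,pi/2+yg],v=.2)
    s=bot.sense();print(s['finger_gap'],s['eef_pos'],s['eef_rot'],s['contact_force'],s['moment'],s['clock'])
    for n in ['scene','side','wrist']:
        im,d=bot.get_image(n);save(n+'1',im);c=bot.camera_info(n)
        np.savez(n+'1.npz',im=im,d=d,R=c['R'],t=c['t'],f=[c['fx'],c['fy'],c['cx'],c['cy']],dist=c['distortion'])
E
python3 -c "
import cv2;a=cv2.imread('pics/scene1.png');b=cv2.imread('pics/wrist1.png');cv2.imwrite('pics/h1.png',cv2.resize(cv2.hconcat([a,b]),(800,300)))"
```

```text
False [ 0.43792175 -0.11731922  0.02364662]
gap 0.010847630340570963 98.44451665878296 [ 0.43774897 -0.11728478  0.02354407] [-1.14426038  1.32537822 12.05267927]
0.01086729122962252 [0.42981457 0.18825429 0.23006914] [3.14157013e+00 2.46927915e-04 1.70027965e+00] [ 0.65595738 -0.4651317  -3.06385129] [-0.04333598  0.11786413  0.00304189] 10.75
```

View pics/h1.png

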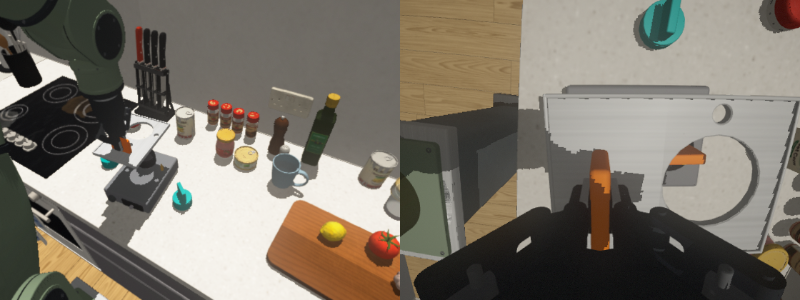

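The scene view shows the plate held level over the grinder. The wrist view has the big hole around (440,250) and the +y pin hole at (448,158), so I'll measure where those sit in the hand.

```bash
cat > hand.py <<'E'
from fit import *
def inhand(n):
    im,d,c=load(n);P,u,v=cloud(c,d)
    R=c['R'];o=-R.T@c['t']
    s=bot.sense();tz=s['eef_pos'][2]
    k=(abs(P[:,2]-(tz-.023+.008))<.012)&(np.hypot(P[:,0]-.48,P[:,1]-.2)<.16)
    Q=P[k]
    for _ in range(4):
        A=np.c_[Q[:,:2]-[.48,.2],np.ones(len(Q))];a=np.linalg.lstsq(A,Q[:,2],rcond=None)[0]
        B=np.c_[P[:,:2]-[.48,.2],np.ones(len(P))];Q=P[(abs(B@a-P[:,2])<.003)&k]
    print('plane slopes',a.round(4),'expected top',tz-.015)
    m=np.zeros(d.shape,np.uint8);kk=(abs(B@a-P[:,2])<.005)&k;m[v[kk],u[kk]]=1
    m=cv2.morphologyEx(m,cv2.MORPH_CLOSE,np.ones((3,3)))
    cs,hi=cv2.findContours(m,cv2.RETR_CCOMP,cv2.CHAIN_APPROX_NONE)
    nrm=np.array([-a[0],-a[1],1]);off=a[2]-a[0]*.48-a[1]*.2
    for i,q in enumerate(cs):
        if hi[0][i][3]>=0 and len(q)>12:
            uv=q[:,0].astype(float);D=ray(c,uv)@R;t=(off-nrm@o)/(D@nrm);X=o+D*t[:,None]
            x=np.linalg.lstsq(np.c_[2*X[:,:2],np.ones(len(X))],(X[:,:2]**2).sum(1),rcond=None)[0]
            r=np.sqrt(x[2]+x[0]**2+x[1]**2);res=np.std(np.hypot(*(X[:,:2]-x[:2]).T)-r)
            print('hole px',uv.mean(0).round(),'c',x[:2].round(4),'r',r.round(4),'res',res.round(4),len(q))
    ed=max((q for i,q in enumerate(cs) if hi[0][i][3]<0),key=cv2.contourArea)[:,0].astype(float)
    D=ray(c,ed)@R;t=(off-nrm@o)/(D@nrm);X=(o+D*t[:,None])[:,:2]
    yw=.131;ex=np.array([np.cos(yw),np.sin(yw)]);ey=np.array([-ex[1],ex[0]]);g=s['eef_pos'][:2]
    L=np.c_[(X-g)@ex,(X-g)@ey];e=L[(L[:,1]>.06)&(L[:,0]>-.03)&(L[:,0]<.14)]
    e=e[e[:,1]>np.median(e[:,1])-.004];p=np.polyfit(e[:,0],e[:,1],1);print('+y edge in tool frame: slope rad',p[0].round(4),'y at 55mm',np.polyval(p,.055).round(4),len(e))
if __name__=='__main__':
    import sys;inhand(sys.argv[1])
E
python3 hand.py wrist1
```

```text
plane slopes [-0.0014  0.0027  0.2139] expected top 0.21505514437225104
hole px [448. 159.] c [0.5097 0.2556] r 0.0064 res 0.0004 71
+y edge in tool frame: slope rad -0.003 y at 55mm 0.0695 325
```

Run:
```python
from h import *
from hand import inhand
print(bot.move_straight([.4308,.1899,.117],[np.pi,0,np.pi/2+.133],v=.12,threshold=15))
s=bot.sense();print(s['eef_pos'],s['contact_force'],s['clock'])
im,d=bot.get_image('wrist');save('wrist2',im);c=bot.camera_info('wrist')
np.savez('wrist2.npz',im=im,d=d,R=c['R'],t=c['t'],f=[c['fx'],c['fy'],c['cx'],c['cy']],dist=c['distortion'])
inhand('wrist2')
cr=im[110:350,260:560];save('crop2',cv2.resize(cr,None,fx=2.4,fy=2.4))
```

```text
False
[0.4310167  0.18997888 0.11750443] [-0.11393117  1.3244383  -2.21435218] 11.9917
plane slopes [-0.0003  0.0026  0.1015] expected top 0.1025656904515884
hole px [448. 159.] c [0.5107 0.2574] r 0.0064 res 0.0004 71
+y edge in tool frame: slope rad 0.0002 y at 55mm 0.0697 324
```

View pics/crop2.png

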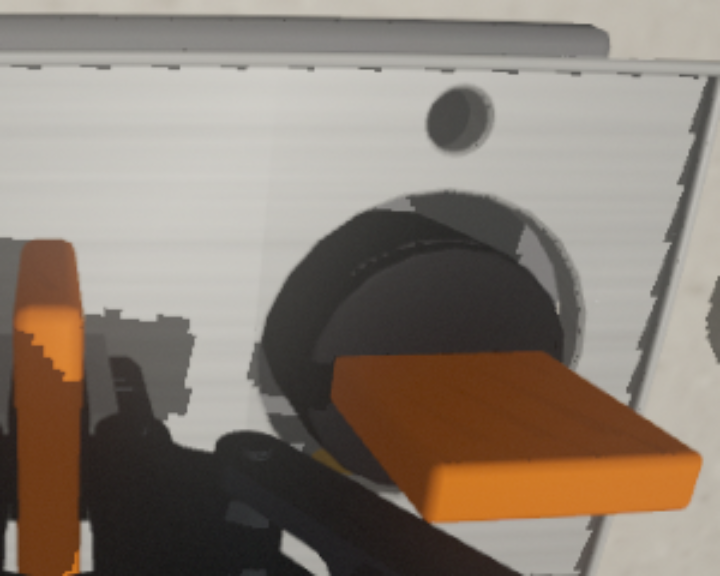

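Run:
```python
from fit import *
im,d,c=load('wrist2');P,u,v=cloud(c,d);print('cam',(-c['R'].T@c['t']).round(3))
I=np.full(d.shape+(3,),np.nan);I[v,u]=P
for r in range(144,176,3): print(r,[(tuple(int(t) for t in im[r,q]),int(round(1000*I[r,q,2])) if d[r,q]>0 else None) for q in range(436,468,4)])
```

```text
cam [0.421 0.261 0.252]
144 [((195, 194, 189), 101), ((195, 194, 189), 101), ((195, 193, 188), 101), ((194, 192, 187), 101), ((185, 183, 178), 102), ((189, 187, 182), 100), ((193, 191, 185), 101), ((192, 190, 185), 102)]
147 [((194, 192, 186), 102), ((194, 192, 186), 101), ((190, 188, 182), 101), ((101, 100, 96), 60), ((93, 92, 88), 94), ((113, 111, 107), 98), ((149, 147, 142), 101), ((190, 188, 182), 100)]
150 [((196, 194, 188), 101), ((195, 193, 187), 100), ((83, 82, 79), None), ((75, 73, 71), 61), ((73, 72, 69), 59), ((85, 84, 80), 96), ((102, 101, 98), 100), ((174, 172, 166), 102)]
153 [((197, 195, 190), 101), ((109, 108, 104), 60), ((75, 74, 72), 61), ((74, 73, 70), 60), ((72, 72, 70), 60), ((83, 83, 80), 94), ((84, 83, 81), 98), ((131, 129, 124), 100)]
156 [((196, 194, 188), 101), ((77, 75, 73), 60), ((77, 76, 73), 60), ((75, 73, 72), 59), ((73, 73, 71), 59), ((85, 84, 80), 93), ((83, 81, 78), 97), ((134, 133, 128), 101)]
159 [((190, 188, 182), 102), ((74, 73, 71), 59), ((76, 75, 72), 60), ((72, 72, 69), 59), ((73, 73, 70), 60), ((87, 86, 83), 95), ((84, 82, 79), 98), ((133, 13
[... 221 characters left out ...]
, 75, 73), 59), ((75, 74, 71), 60), ((72, 73, 69), 60), ((79, 77, 75), 60), ((84, 85, 82), 98), ((93, 92, 88), 99), ((168, 166, 161), 101)]
168 [((193, 192, 186), 102), ((103, 101, 97), 59), ((76, 73, 72), 61), ((75, 74, 72), 60), ((88, 87, 83), 95), ((87, 87, 83), 99), ((144, 142, 137), 102), ((190, 188, 182), 102)]
171 [((193, 190, 185), 102), ((178, 176, 171), 102), ((94, 93, 90), 94), ((90, 89, 86), 97), ((91, 89, 86), 98), ((141, 140, 135), 100), ((182, 180, 174), 101), ((189, 186, 181), 101)]
174 [((191, 189, 183), 101), ((190, 188, 183), 101), ((177, 176, 170), 101), ((160, 158, 153), 101), ((160, 158, 153), 102), ((187, 185, 180), 102), ((186, 184, 179), 101), ((186, 184, 178), 102)]
```

Run:
```python
from h import *
R=[np.pi,0,np.pi/2+.131]
bot.move_straight([.4312,.1893,.117],R,v=.05)
print(bot.move_straight([.4312,.1893,.081],R,v=.05,threshold=12))
s=bot.sense();print(s['eef_pos'],s['contact_force'],s['moment'],s['clock'])
```

```text
True
[0.43093882 0.18914808 0.08354153] [-3.29107645 -1.64359474 18.77578252] [-0.23827777  0.52467297  0.03058074] 12.9333
```

Run:
```python
from h import *
pi=np.pi
bot.set_gripper(.04);s=bot.sense();p=s['eef_pos'];print(s['contact_force'])
bot.move_straight([.4312,.1893,.20],v=.15)
bot.move_straight([.44,.20,.33],v=.25)
c=bot.camera_info('wrist');im,d=bot.get_image('wrist');save('wrist3',im)
np.savez('wrist3.npz',im=im,d=d,R=c['R'],t=c['t'],f=[c['fx'],c['fy'],c['cx'],c['cy']],dist=c['distortion'])
from fit import *
im,d,c=load('wrist3');P,u,v=cloud(c,d)
h=cv2.cvtColor(im,cv2.COLOR_RGB2HSV)[v,u].astype(int);o=(h[:,0]>=3)&(h[:,0]<=20)&(h[:,1]>140)
rect(P[o&(P[:,2]>.145)],(.519,.201),.05,'bar');rect(P[o&(P[:,2]>.1)&(P[:,2]<.12)],(.43,.189),.05,'handle')
k=(P[:,2]>.05)&(P[:,2]<.085)&~o;rect(P[k&(P[:,2]>.064)],(.485,.196),.125,'plate')
Q=P[(P[:,2]>.063)&(P[:,2]<.073)&(np.hypot(P[:,0]-.485,P[:,1]-.196)<.11)]
for _ in range(3):
    A=np.c_[Q[:,:2]-[.485,.196],np.ones(len(Q))];a=np.linalg.lstsq(A,Q[:,2],rcond=None)[0];Q=Q[abs(A@a-Q[:,2])<.002]
print('plate plane',a.round(4))
for k in (0,pi,-pi):
    for dy in (-.95,0,.95):
        q=bot.ik([.519,.201,.127],[pi,0,.131+k+dy]);print(round(k,2),dy,None if q is None else np.round(q,2))
print(bot.sense()['clock'],bot.sense()['contact_force'])
save('crop3',im[60:360])
```

```text
[ 0.34046894 -0.43026431  0.59326508]
bar 465 c [517.8 208.4] size [26.8 48.6] long axis rad 0.108 z [0.1507 0.1543 0.2406] mean [0.518  0.2016 0.1567]
handle 394 c [430.5 190.1] size [10.1 57.2] long axis rad -1.444 z [0.1098 0.1122 0.1141] mean [0.4306 0.191  0.1121]
plate 10394 c [485.4 196.7] size [140.1 191.5] long axis rad 0.13 z [0.0656 0.0676 0.0775] mean [0.4764 0.2002 0.0678]
plate plane [-0.0005 -0.0013  0.0675]
0 -0.95 [-0.84  1.03  0.92  1.7  -0.99  0.96 -1.91]
0 0 [-0.74  0.93  0.65  1.69 -0.76  0.79 -1.16]
0 0.95 [-0.64  0.88  0.42  1.69 -0.52  0.69 -0.44]
3.14 -0.95 [-0.52  0.84  0.18  1.68 -0.23  0.63  0.54]
3.14 0 [-0.39  0.83 -0.06  1.68  0.08  0.63  1.2 ]
3.14 0.95 [-0.27  0.84 -0.3   1.68  0.37  0.68  1.89]
-3.14 -0.95 [-0.52  0.84  0.18  1.68 -0.23  0.63  0.54]
-3.14 0 [-0.39  0.83 -0.06  1.68  0.08  0.63  1.2 ]
-3.14 0.95 [-0.27  0.84 -0.3   1.68  0.37  0.68  1.89]
14.975 [-0.34533481 -0.06983137 -0.29288917]
```

View pics/crop3.png

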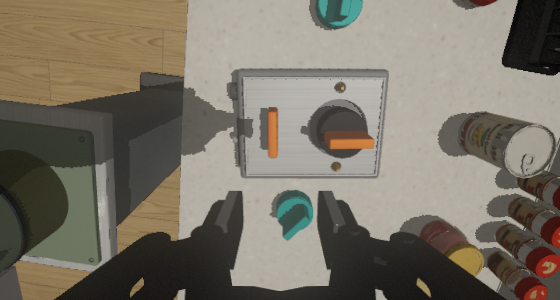

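The plate is flush: its top plane is at 67.5 mm and level, with both pins through at crop (340,87) and (336,166). Next the cap.

Run:
```python
from h import *
pi=np.pi;C=[.5187,.2008];y0=.131+pi
bot.set_gripper(.05,60)
bot.move_to([*C,.24],[pi,0,y0])
print(bot.move_straight([*C,.127],v=.12,threshold=12))
bot.set_gripper(0.0,70);s=bot.sense();print('gap',s['finger_gap'],s['eef_pos'],s['contact_force'],s['moment'])
m0=np.array(s['moment'])
for sg in (1,-1):
    for a in (.06,.12,.18,.25):
        bot.move_straight([*C,.127],[pi,0,y0+sg*a],v=.05)
        s=bot.sense();m=np.array(s['moment'])-m0;y=(s['eef_rot'][2]-y0+pi)%(2*pi)-pi
        print(sg*a,'yaw',round(y,3),'dM',m.round(3),np.round(s['contact_force'],1),round(s['finger_gap'],4),s['clock'])
        if abs(m[2])>.4: break
    bot.move_straight([*C,.127],[pi,0,y0],v=.05)
```

```text
False
gap 0.011379820747126306 [0.51885537 0.20085278 0.12743504] [-0.79755233 -0.7543635   6.29619818] [-0.13277115  0.25292205  0.00677942]
0.06 yaw 0.06 dM [ 0.125 -0.145  0.108] [-1.5 -0.7  6.2] 0.0113 18.275
0.12 yaw 0.121 dM [ 0.111 -0.213  0.025] [-0.6  1.   4.5] 0.0111 18.525
0.18 yaw 0.181 dM [ 0.139 -0.242  0.045] [ 1.2 -0.7  5.1] 0.0112 18.775
0.25 yaw 0.251 dM [ 0.121 -0.192  0.062] [0.  1.3 6.4] 0.0111 19.025
-0.06 yaw -0.059 dM [-0.057 -0.25  -0.06 ] [-0.1 -0.4  7.3] 0.0111 19.675
-0.12 yaw -0.118 dM [ 0.235 -0.342  0.008] [0.5 0.4 6.5] 0.0112 19.925
-0.18 yaw -0.177 dM [ 1.301 -0.635  0.116] [1.8 4.7 7. ] 0.0109 20.175
-0.25 yaw -0.246 dM [ 1.84  -0.89   0.612] [2.4 6.4 5.3] 0.0111 20.425
```

Turning positive is free, and turning negative meets the stop. It opens in the positive direction.

Run:
```python
from h import *
pi=np.pi;C=[.5187,.2008];y0=.131+pi
for a in (.3,.6,.87):
    bot.move_straight([*C,.127],[pi,0,y0+a],v=.05)
    s=bot.sense();print(a,(s['eef_rot'][2]-y0+pi)%(2*pi)-pi,np.round(s['moment'],2),np.round(s['contact_force'],1),s['clock'])
print(bot.move_straight([*C,.145],v=.05,threshold=20),bot.sense()['contact_force'],bot.sense()['eef_pos'])
```

```text
0.3 0.3034739384035028 [0.01 0.   0.11] [ 0.5 -0.8  8.4] 21.275
0.6 0.6034423360188885 [ 0.02 -0.02  0.05] [ 0.6 -0.5  7.9] 21.725
0.87 0.8735300656132141 [ 0.06 -0.04  0.06] [ 1.  -0.4  8.8] 22.1417
False [-0.23438976  0.47392918 -1.26368482] [0.51869103 0.20076012 0.14513122]
```

Run:
```python
from h import *
C=[.5187,.2008]
print(bot.move_straight([*C,.17],v=.06,threshold=20));print(bot.move_straight([*C,.247],v=.12,threshold=20))
bot.hold(.3);s=bot.sense();print(s['eef_pos'],s['finger_gap'],s['contact_force'],s['clock'])
ims=[bot.get_image(n)[0] for n in ('side','wrist')]
save('end',cv2.resize(np.hstack([ims[0][100:310,80:360].repeat(2,0).repeat(2,1),ims[1]]),(800,300)))
```

```text
False
False
[0.51861665 0.20075041 0.24665112] 0.011154606658494496 [-0.18701716  0.14692587 -0.55634705] 24.3083
```

View pics/end.png

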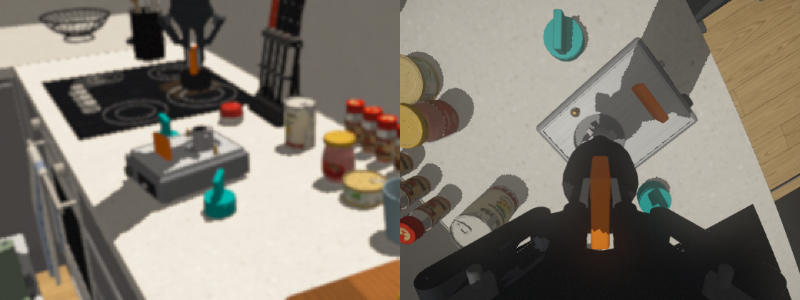

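The cap is held upright well above the bare neck (side view, cap at (195,80), neck at (203,138)), and the plate still lies flush with nothing else moved. I'm handing it in.

```bash
python3 -c "
from bench import bot
print(bot.job_done())"
```

```text
the job is handed in; nothing more can be done
None
```

The job is handed in: the spill plate lies flush over the neck and both pins, the cap opened to the left (counter-clockwise seen from above), and the arm holds it upright about 12 cm above its seat, at about 24 s of the 61 s.

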